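# Put the long sample bottle on the bottle roller and start it at two-dot speed

### The job

Lift the longest of the three sample bottles out of the grey bin and lay it on its side in the valley between the two rollers of the bottle roller, lengthwise along them, setting it down rather than dropping it. Then, with the bottle lying there and let go, turn the roller's selector knob clockwise until its white pointer is at the two-dot mark. Leave the two shorter bottles in the bin and do not push about or knock over the beaker and the steel spindle that stand nearby.

Things in the scene. Friction and masses are not known exactly. Their poses are not given: they have to be found in the camera images.
- bottle_long: the longest lying white plastic sample bottle with black screw cap: straight round body 48 mm diameter and 95 mm long, then a cap 40 mm diameter; overall 118 mm. Origin on its long axis, at the middle of the straight body; x along the axis towards the cap (it may have rolled about x). About 0.2 kg. It starts in the bin
- bottle_mid: the middle-sized lying white plastic sample bottle with black screw cap: straight round body 48 mm diameter and 68 mm long, then a cap 40 mm diameter; overall 91 mm. Origin on its long axis, at the middle of the straight body; x along the axis towards the cap (it may have rolled about x). Stays in the bin
- bottle_short: the shortest lying white plastic sample bottle with black screw cap: straight round body 48 mm diameter and 44 mm long, then a cap 40 mm diameter; overall 67 mm. Origin on its long axis, at the middle of the straight body; x along the axis towards the cap (it may have rolled about x). Stays in the bin
- bin: grey open-topped plastic bin, fixed, outside 190 (x) by 290 (y) by 55 (z) mm, walls 4 mm, inner floor about 4 mm above the table. Origin under its centre on the table. The three bottles lie side by side in it, roughly along its x, about 82 mm apart in its y, in any order
- roller: bottle roller, a fixed machine: grey base 210 (x) by 270 (y) mm, flat top 45 mm above the table; origin under its centre on the table. Two black rollers, 22 mm diameter, 218 mm long, run along its y at x = 32 and 68 mm, axes 62 mm above the table; white end cheeks 12 mm thick at y = -116 and 116 mm, tops 85 mm above the table. The selector knob is at x = -60 mm
- cradle (a point): point on the roller machine where a 48 mm bottle's axis lies when it rests on both rollers: midway along the rollers, 92 mm above the table (roller tops are at 73 mm). y is along the rollers, x across them, z up
- selector_grip (a point): point on the knob's axis 74 mm above the table, where the TCP grips. Black knob: disc 44 mm diameter, its top 8 mm above the machine's flat top, with an upright grip bar 14 mm wide (x), 44 mm long (y), top 76 mm above the table. The point turns with the knob: y along the bar, +y towards the end with the white pointer line
- selector (a joint): angle of the selector knob in rad, growing clockwise seen from above, stops at 0 and 2.1; it stays where it is left. Black marks on a white panel around it: a bar (off) at 0, one dot at 0.7, two dots in line outwards at 1.4, three dots in line at 2.1. At 0 the pointer is along the machine's +y, at 1.57 along its +x (towards the rollers)
- beaker: empty glass beaker, 68 mm diameter, 90 mm high, standing near the bin's far side; origin under its centre
- spindle: steel disc spindle lying in a small black rest, about 150 mm long (x), 50 mm wide, 41 mm high, near the roller machine's far side; origin under its middle
Mind the look-alikes: they are no part of the job. Leave any orange or pink look-alike of the bottle_mid alone.

How it is judged (in metres and radians):
On the way, in this order (a step that is already met when the one before it is completed fails the run):
1. the longest bottle lies between the two rollers, along them, let go (x of bottle_long in the frame of cradle between -0.006 and 0.006 m and y of bottle_long in the frame of cradle between -0.065 and 0.065 m and z of bottle_long in the frame of cradle between -0.005 and 0.005 m and angle between the x axis of bottle_long and the y axis of cradle, either way round below 0.1 rad and contact force between the fingers and bottle_long below 0.05 N), for 0.2 s.
2. the selector's pointer is at the two-dot mark, the bottle still on the rollers (x of bottle_long in the frame of cradle between -0.006 and 0.006 m and y of bottle_long in the frame of cradle between -0.065 and 0.065 m and z of bottle_long in the frame of cradle between -0.005 and 0.005 m and angle between the x axis of bottle_long and the y axis of cradle, either way round below 0.1 rad and value of joint selector between 1.23 and 1.57 rad), for 0.2 s.
At the end, for the whole second after the job is handed in: The longest bottle rests, let go and still, on both rollers: its axis within 6 mm across and 5 mm in height of the cradle point, within 65 mm of it along the rollers, and within 0.1 rad of their direction. The selector reads 1.4 within 0.17 rad (two dots). The two shorter bottles are in the bin (all of step 2 and contact force between the fingers and bottle_long below 0.05 N and linear speed of bottle_long below 0.02 m/s and x of bottle_mid in the frame of bin between -0.091 and 0.091 m and y of bottle_mid in the frame of bin between -0.141 and 0.141 m and z of each of bottle_mid, bottle_short in the frame of bin below 0.05 m and x of bottle_short in the frame of bin between -0.091 and 0.091 m and y of bottle_short in the frame of bin between -0.141 and 0.141 m); the robot touches nothing.
It fails at once if the longest bottle let go of while more than 20 mm above its resting height on the rollers (dropped) (height (world z) of bottle_long above 0.112 m and contact force between anything else and bottle_long below 0.01 N).
It fails at once if a shorter bottle is lifted out of the bin (height (world z) of any of bottle_mid, bottle_short above 0.09 m).
It fails at once if the beaker or the spindle is moved by more than 30 mm or tipped over (distance of any of beaker, spindle from where it was at the start of the episode above 0.03 m or angle between any of beaker, spindle's own z axis and vertical above 0.5 rad).
It also fails if it takes over 53 s, if anything falls off the work surface, if the arm or the gripper's body presses on something with over 40 N, if the wrist force passes 120 N, or if a joint passes its speed limit or range.

### The arm

A 7-joint arm with a two-finger parallel gripper is mounted at the origin on the work surface. World frame = base frame: x ahead of the robot, y to its left, z up, the work surface at z = 0. Lengths are in mm, angles in rad, forces in N, time in s.
With the tool pointing down it reaches from about 400 to 900 mm from the base axis. Payload 5.5 kg.
Tool frame: the origin (TCP) lies between the finger pads, 19 mm behind the fingertips; this is the grasp point; z points along the fingers, x is the direction in which the jaws open and shut, and the axes are right-handed (so a half turn about z gives the same grasp; the last joint's range is limited). The gripper opens to 85 mm and grips with 20 to 120 N. Pads are 22 mm wide; open, the fingers measure 114 mm over their backs; the gripper's body (76 mm by 85 mm) begins 54 mm behind the grasp point. The pads swing forward as they close: fully open they stand 13 mm farther back than shut.
Start: joints at [-0.859, 0.501, -0.427, 1.55, 0.221, 1.138, -0.21], TCP at [281.99, 585.646, 250.01] pointing down, gripper open.
Joint ranges: [-2.88, 2.88], [-0.31, 2.03], [-1.54, 1.56], [0.2, 2.42], [-1.41, 4.55], [0.19, 2.02], [-2.57, 2.57]. Speed limits (rad/s): [2.57, 2.57, 3.14, 3.14, 3.14, 3.14, 3.14].

### API

Orientations are given as a unit quaternion [x, y, z, w].
In Python, from rig import * gives the robot as it stands.
- The arm moves only by the tool move_arm, never from a script. Its argument "targets" is a list of rows, each a list of 7 numbers: the turn, a rotation vector about the tool's x, y, z in rad, then the shift along the tool's x, y, z in m, then the gripper's target within -1 to 1 (fully open at 1, half-way at 0, shut at -1). A call has 1 to 20 rows; each row shifts and turns the pose as measured when the row begins, along the tool's axes as they then stand; what a row does not reach is not made up. A row lasts 1/12 s, in which the tool goes at most 41.7 mm and 7.16 degrees, less where a joint would pass 70% of its speed; a pose out of reach is approached as far as the arm can. A call is refused whole if a number of a shift passes 0.0417 or a number of a turn 0.125, either way. A call with a gripper value outside its range is refused whole. The fingers move at their own pace and stop on an object; "squeeze" is the grip in N (left out, the last holds). Time passes only in rows, so rows that do not move let the fingers close. It gives the time, the measured TCP pose, the force and the opening at its end, in the units of the state.
- state(): the state, without advancing time (a new reading comes with each control period).
- read_camera(name): name is "scene" or "top"; returns the picture (384x512x3 uint8, red, green, blue); there is no depth.
- get_calibration(name): a dict with "vertical_fov" (degrees; the focal length in pixels is half the picture's height over the tangent of half this angle, whatever the lens; pixels are square), "cx", "cy" (the principal point, pixels), "distortion" ([k1, k2, p1, p2, k3] as OpenCV has them; the pictures are not rectified), "cam_to_world" (4x4, takes a point from camera to world coordinates). Camera axes: x right, y down, z forward; pixel columns grow to the right and rows downward; lengths in mm; the calibration is good to about 2 mm. A picture is of the moment at which its call begins. get_calibration takes no time and is no camera call.
- finish_job(): hands the job in, once; it reports no verdict.
The state is a dict: "time_s": time; "q": joint angles; "dq": joint speeds; "joint_efforts": joint torques, N m; "eef_pos": TCP position; "tool_rot": TCP orientation; "ft_force": force on the tool from outside, world axes, zero at the start; "moment": the same for the moment, N m; "gripper_width": finger opening in mm.
Only numpy, scipy, OpenCV 4.12 (cv2) and the standard library are available. Lean on these libraries where they do the work, as an engineer would, in place of code of your own. Each camera call takes 0.05 s, during which the arm holds its last target. There are 200 camera calls.

## Working session

There is one attempt and no reset: what is moved stays moved. The work goes in short steps, Python scripts to look and compute and a tool call to move; the robot and the scene stay as the last step left them, time stands still between calls to the robot, and variables do not carry over. Pictures are saved under pics/ and viewed, about 8 in all and at most 12, crops included, and the job is handed in when it is done.

Besides the shell and the picture viewer there is one more tool, called after ">>>" as a command line: name --pt "numbers of a row" for each row, then --argument value for the rest. move_arm: Moves the arm, as the interface text tells. Its arguments: {"type":"object","properties":{"targets":{"type":"array"},"squeeze":{"type":"number"}},"required":["targets"]}

```bash
mkdir -p pics; ls; cat > h.py <<'E'
from rig import *
import numpy as np, cv2
from scipy.spatial.transform import Rotation as R
def K(c):
    f=192/np.tan(np.radians(c["vertical_fov"])/2); return np.array([[f,0,c["cx"]],[0,f,c["cy"]],[0,0,1.]])
def ray(name,uv,z):
    c=get_calibration(name);T=np.array(c["cam_to_world"])
    p=cv2.undistortPoints(np.array(uv,float).reshape(-1,1,2),K(c),np.array(c["distortion"],float)).reshape(-1,2)
    d=np.c_[p,np.ones(len(p))]@T[:3,:3].T; o=T[:3,3]
    return o+d*((z-o[2])/d[:,2])[:,None]
def proj(name,P):
    c=get_calibration(name);T=np.linalg.inv(np.array(c["cam_to_world"]))
    return cv2.projectPoints(np.array(P,float).reshape(-1,3),cv2.Rodrigues(T[:3,:3])[0],T[:3,3],K(c),np.array(c["distortion"],float))[0].reshape(-1,2)
def snap(name,fn,crop=None,s=1):
    im=read_camera(name); cv2.imwrite("pics/raw_"+fn,im[...,::-1]); o=im[...,::-1]
    if crop: o=o[crop[1]:crop[3],crop[0]:crop[2]]
    cv2.imwrite("pics/"+fn,cv2.resize(o,None,fx=s,fy=s,interpolation=cv2.INTER_CUBIC)); return im
E
python3 - <<'E'
from h import *
snap("top","t0.png",s=1.5);snap("scene","s0.png",s=1.5)
for n in("top","scene"):
    c=get_calibration(n);print(n,c["vertical_fov"],c["distortion"],np.round(c["cam_to_world"],3).tolist())
s=state();print(s["eef_pos"],s["tool_rot"],s["gripper_width"],s["ft_force"])
E
```

```text
pics
top 43.85524268299643 [0.06243879 0.         0.         0.         0.        ] [[0.028, -0.998, 0.062, 514.857], [-1.0, -0.028, -0.01, 1.879], [0.012, -0.062, -0.998, 1468.505], [0.0, 0.0, 0.0, 1.0]]
scene 52.672788445806034 [-0.05937129  0.          0.          0.          0.        ] [[-0.614, 0.682, -0.398, 976.597], [0.789, 0.528, -0.313, 282.933], [-0.003, -0.506, -0.862, 883.174], [0.0, 0.0, 0.0, 1.0]]
[281.79898531 585.07593866 249.05929823] [ 8.46720944e-01  5.32036540e-01 -7.59983757e-04  4.32121258e-04] 85.14642670896662 [ 0.11939795 -0.03767227  0.4136648 ]
```

View pics/t0.png

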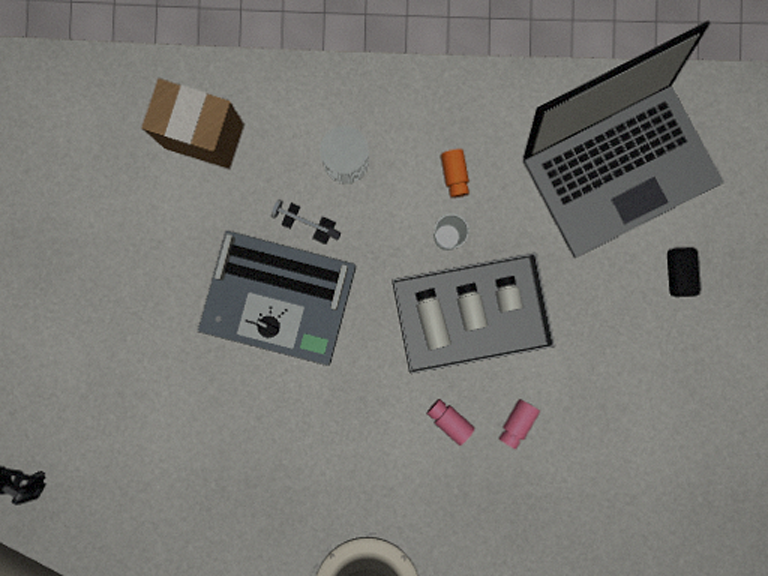

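View pics/s0.png

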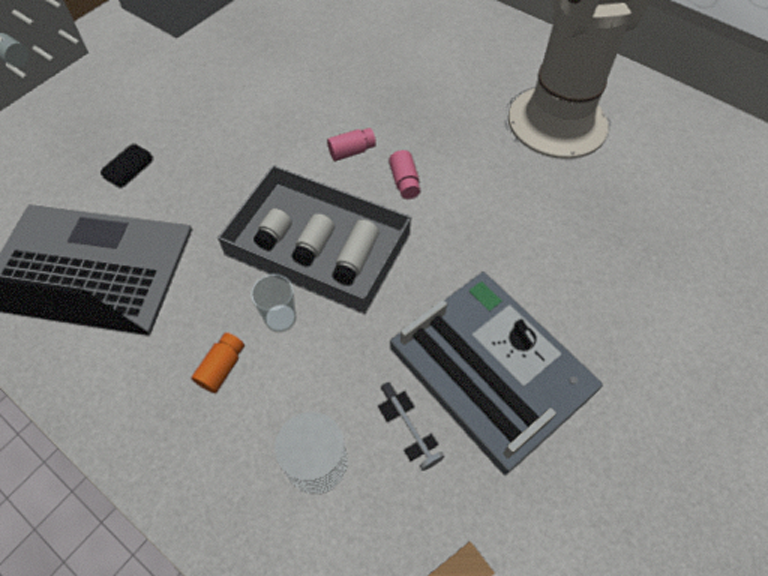

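The scaled top view (divide by 1.5 for raw pixels) shows three white bottles in the bin: long (432,319), mid (472,306) and short (509,294). The look-alikes outside it are orange (455,172) and pink (450,422) and (520,423). By the description the longest white one is at (432,319), the scene view agrees (358,248), and it is next to the bin wall nearest the roller. Next I'll measure and check a close crop.

```bash
python3 - <<'E'
from h import *
def stat(im,box,cond,z,name):
    a,b,c,d=box; g=cv2.cvtColor(np.ascontiguousarray(im),cv2.COLOR_RGB2HSV).astype(int)
    m=np.zeros(im.shape[:2],np.uint8); m[b:d,a:c]=cond(g[b:d,a:c]).astype(np.uint8)
    n,l,s,ce=cv2.connectedComponentsWithStats(m)
    for i in range(1,n):
        if s[i,4]<25: continue
        p=np.argwhere(l==i)[:,::-1]; r=cv2.minAreaRect(p.astype(np.float32))
        e=cv2.boxPoints(r); W=ray(name,np.r_[e,[ce[i]]],z)
        L=[np.linalg.norm(W[k+1]-W[k]) for k in (0,1)]; k=int(np.argmax(L)); d_=W[k+1]-W[k]
        print(name,s[i,4],ce[i].round(1),"centre",W[4].round(1),"mid",W[:4].mean(0).round(1),"size",np.round(L,0),"ang",round(float(np.degrees(np.arctan2(d_[1],d_[0]))),1))
t=cv2.imread("pics/raw_t0.png")[...,::-1]; s=cv2.imread("pics/raw_s0.png")[...,::-1]
wh=lambda g:(g[...,2]>145)&(g[...,1]<70)
bl=lambda g:(g[...,2]<50)
print("bottles bodies");stat(t,(265,175,362,243),wh,38,"top")
print("caps");stat(t,(265,175,352,215),bl,38,"top")
print("cheeks");stat(t,(135,150,240,212),wh,85,"top")
print("rollers");stat(t,(140,155,235,207),bl,73,"top")
print("scene bodies");stat(s,(160,125,262,200),wh,38,"scene")
print("scene cheeks");stat(s,(262,190,375,310),wh,85,"scene")
print("scene rollers");stat(s,(262,195,375,300),bl,73,"scene")
a=cv2.resize(t[150:250,130:240,::-1],None,fx=3.6,fy=3.6,interpolation=cv2.INTER_CUBIC)
b=cv2.resize(t[160:255,255:372,::-1],None,fx=3.4,fy=3.4,interpolation=cv2.INTER_CUBIC)
o=np.zeros((max(a.shape[0],b.shape[0]),800,3),np.uint8);o[:a.shape[0],:a.shape[1]]=a;o[:b.shape[0],400:400+b.shape[1]]=b[:,:400]
cv2.imwrite("pics/c1.png",o)
E
```

```text
bottles bodies
top 102 [340.6 198.4] centre [ 590.6 -271.4   38. ] mid [ 591.5 -271.4   38. ] size [21. 46.] ang -167.8
top 160 [315.5 207.1] centre [ 562.3 -196.5   38. ] mid [ 563.4 -196.3   38. ] size [22. 70.] ang -167.0
top 212 [289.3 215.3] centre [ 535.5 -118.6   38. ] mid [ 536.6 -118.2   38. ] size [20. 97.] ang -165.5
caps
top 70 [336.8 187.4] centre [ 623.3 -259.5   38. ] mid [ 623.1 -259.4   38. ] size [37. 17.] ang -77.1
top 67 [310.7 192.2] centre [ 606.6 -181.2   38. ] mid [ 606.3 -181.7   38. ] size [38. 16.] ang -74.3
top 69 [283.5 195.9] centre [593.3 -99.7  38. ] mid [592.9 -99.5  38. ] size [39. 16.] ang -73.1
cheeks
rollers
top 72 [216.  157.3] centre [699.2 103.9  73. ] mid [697.3  99.5  73. ] size [50. 18.] ang -88.3
top 557 [188.4 175.3] centre [643.9 182.9  73. ] mid [644.6 182.5  73. ] size [ 28. 220.] ang -101.7
top 564 [185.2 187. ] centre [609.1 191.   73. ] mid [609.1 190.6  73. ] size [ 23. 220.] ang -103.5
scene bodies
scene 65 [162.9 128.8] centre [ 571.5 -359.6   38. ] mid [ 573.  -351.7   38. ] size [26. 40.] ang 44.4
scene 281 [248.6 129.3] centre 
[... 1340 characters left out ...]
365.  300.7] centre [666.6 331.9  85. ] mid [664.3 319.8  85. ] size [58. 53.] ang 127.4
scene rollers
scene 826 [322.8 247.3] centre [614.2 195.9  73. ] mid [613.2 188.7  73. ] size [ 24. 217.] ang 77.0
scene 196 [346.8 223.9] centre [530.7 208.5  73. ] mid [530.9 209.3  73. ] size [40. 43.] ang 71.7
scene 849 [311.  256.4] centre [648.8 187.   73. ] mid [647.1 180.2  73. ] size [ 23. 217.] ang 76.5
scene 180 [293.  266.4] centre [692.2 168.7  73. ] mid [690.3 161.6  73. ] size [  6. 203.] ang 76.6
scene 72 [269.3 267.2] centre [725.4 128.7  73. ] mid [725.3 128.7  73. ] size [13. 26.] ang 67.6
scene 49 [286.3 294.5] centre [752.1 193.4  73. ] mid [751.9 193.5  73. ] size [13. 16.] ang 66.5
```

View pics/c1.png

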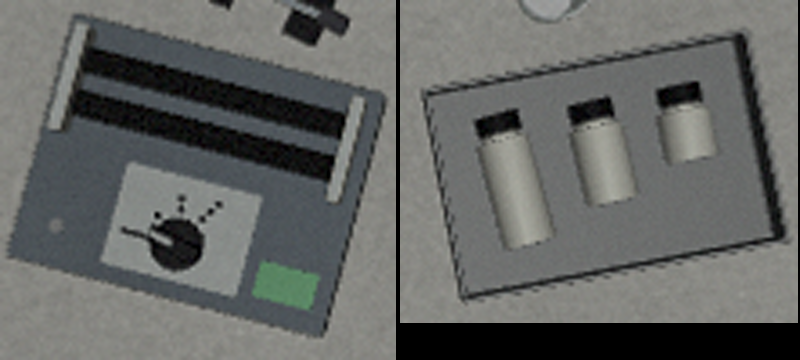

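The crop confirms that the leftmost white bottle is the longest. The knob is at raw (179,217) with its pointer at the bar mark. Next I'll refine the bottle silhouette and the knob.

```bash
python3 - <<'E'
from h import *
t=cv2.imread("pics/raw_t0.png")[...,::-1].astype(int); s=cv2.imread("pics/raw_s0.png")[...,::-1].astype(int)
print("row top y=215 x275-305 V",t[215,275:305].max(1), (t[215,275:305,0]-t[215,275:305,2]))
for n,im,box in(("top",t,(270,188,306,238)),("scene",s,(218,140,256,192))):
  a,b,c,d=box
  for th in (6,9,12):
    m=((cv2.GaussianBlur(im.astype(np.float32),(3,3),0)[...,0]-cv2.GaussianBlur(im.astype(np.float32),(3,3),0)[...,2])>th)[b:d,a:c].astype(np.uint8)
    k,l,st,ce=cv2.connectedComponentsWithStats(m); 
    if k<2: continue
    i=1+st[1:,4].argmax(); p=(np.argwhere(l==i)[:,::-1]+[a,b]).astype(np.float32)
    e=cv2.boxPoints(cv2.minAreaRect(p)); W=ray(n,e,28); L=[np.linalg.norm(W[j+1]-W[j]) for j in(0,1)];j=int(np.argmax(L));q=W[j+1]-W[j]
    print(n,th,st[i,4],W.mean(0).round(1),np.round(L,1),np.degrees(np.arctan2(q[1],q[0])).round(1))
print("knob top",ray("top",[[179.2,217.5]],53)); print("pts pred",proj("top",[[520.8,209.6,76]]),proj("scene",[[520.8,209.6,76],[536,-119,28]]))
# knob dark blob
for n,im,c0 in(("top",t,(179,217)),("scene",s,(348,223))):
    x,y=c0;m=(im[y-12:y+13,x-12:x+13].max(2)<60).astype(np.uint8)
    k,l,st,ce=cv2.connectedComponentsWithStats(m);i=1+st[1:,4].argmax();print(n,st[i],ray(n,[ce[i]+[x-12,y-12]],60))
E
```

```text
row top y=215 x275-305 V [112 110 117 109 118  85  81 106 118 131 140 149 160 162 166 163 153 150
 141 137 122  99 108 113 110 111 109 116 111 112] [ 0 -1 -1 -1  0 -1  1  6  7  8  7 10  8  8  7 10 10  9  7  9  8 10 -1 -2
 -2 -2 -1 -1 -2 -2]
top 6 391 [ 536.8 -117.2   28. ] [39.8 98. ] -162.3
top 9 2 [ 539.6 -122.9   28. ] [0. 3.] 91.6
scene 6 4 [ 501. -133.   28.] [ 0.  10.1] -141.2
knob top [[519.77195041 208.00830928  53.        ]]
pts pred [[177.50652904 217.07273887]] [[349.65505996 220.61091387]
 [236.88861638 165.43888416]]
top [  4   6  15  14 152] [[519.7802267  207.94113326  60.        ]]
scene [  4   2  17  21 206] [[523.69398479 207.66318291  60.        ]]
```

```bash
cat >> h.py <<'E'
def plan(xyz,ang,n,grip):
    "rows from the present pose to xyz (mm), tool down with jaw axis at ang deg"
    s=state(); p=np.array(s["eef_pos"],float); r=R.from_quat(s["tool_rot"]); a=np.radians(ang)
    G=R.from_matrix(np.array([[np.cos(a),np.sin(a),0],[np.sin(a),-np.cos(a),0],[0,0,-1]]))
    v=(r.inv()*G).as_rotvec()/n; d=(np.array(xyz)-p)/n/1000
    print("t",round(s["time_s"],2),"pos",p.round(1),"ang",np.degrees(np.arctan2(*r.as_matrix()[:2,0][::-1])).round(1),"q",np.round(s["q"],2),"w",round(s["gripper_width"],1),"F",np.round(s["ft_force"],1))
    print("max turn,shift",abs(v).max().round(3),abs(d).max().round(4))
    print([[float(x) for x in np.r_[v.round(3),((r*R.from_rotvec(v*i)).inv().apply(d)).round(3)]]+[grip] for i in range(n)])
E
python3 -c "
from h import *
plan([534,-119,200],-73.5,24,0.5)"
```

```text
t 0.1 pos [281.8 585.1 249.1] ang 64.3 q [-0.86  0.5  -0.43  1.55  0.22  1.14 -0.21] w 85.1 F [ 0.1 -0.   0.4]
max turn,shift 0.1 0.0293
[[0.0, 0.0, 0.1, -0.022, 0.022, 0.002, 0.5], [0.0, 0.0, 0.1, -0.02, 0.024, 0.002, 0.5], [0.0, 0.0, 0.1, -0.017, 0.026, 0.002, 0.5], [0.0, 0.0, 0.1, -0.014, 0.028, 0.002, 0.5], [0.0, 0.0, 0.1, -0.011, 0.029, 0.002, 0.5], [0.0, 0.0, 0.1, -0.009, 0.03, 0.002, 0.5], [0.0, 0.0, 0.1, -0.005, 0.031, 0.002, 0.5], [0.0, 0.0, 0.1, -0.002, 0.031, 0.002, 0.5], [0.0, 0.0, 0.1, 0.001, 0.031, 0.002, 0.5], [0.0, 0.0, 0.1, 0.004, 0.031, 0.002, 0.5], [0.0, 0.0, 0.1, 0.007, 0.03, 0.002, 0.5], [0.0, 0.0, 0.1, 0.01, 0.03, 0.002, 0.5], [0.0, 0.0, 0.1, 0.013, 0.028, 0.002, 0.5], [0.0, 0.0, 0.1, 0.016, 0.027, 0.002, 0.5], [0.0, 0.0, 0.1, 0.018, 0.025, 0.002, 0.5], [0.0, 0.0, 0.1, 0.021, 0.023, 0.002, 0.5], [0.0, 0.0, 0.1, 0.023, 0.021, 0.002, 0.5], [0.0, 0.0, 0.1, 0.025, 0.019, 0.002, 0.5], [0.0, 0.0, 0.1, 0.027, 0.016, 0.002, 0.5], [0.0, 0.0, 0.1, 0.028, 0.013, 0.002, 0.5], [0.0, 0.0, 0.1, 0.029, 0.011, 0.002, 0.5], [0.0, 0.0, 0.1, 0.03, 0.008, 0.002, 0.5], [0.0, 0.0, 0.1, 0.031, 0.004, 0.002, 0.5], [0.0, 0.0, 0.1, 0.031, 0.001, 0.002, 0.5]]
```

>>> move_arm --pt "0 0 0.1 -0.022 0.022 0.002 0.5" --pt "0 0 0.1 -0.02 0.024 0.002 0.5" --pt "0 0 0.1 -0.017 0.026 0.002 0.5" --pt "0 0 0.1 -0.014 0.028 0.002 0.5" --pt "0 0 0.1 -0.011 0.029 0.002 0.5" --pt "0 0 0.1 -0.009 0.03 0.002 0.5" --pt "0 0 0.1 -0.005 0.031 0.002 0.5" --pt "0 0 0.1 -0.002 0.031 0.002 0.5" --pt "0 0 0.1 0.001 0.031 0.002 0.5" --pt "0 0 0.1 0.004 0.031 0.002 0.5" --pt "0 0 0.1 0.007 0.03 0.002 0.5" --pt "0 0 0.1 0.01 0.03 0.002 0.5" --squeeze 40

```text
time_s: 1.1
eef_pos: [398.8, 221.0, 217.9]
tool_rot: [0.998, -0.06, -0.006, 0.001]
ft_force: [0.0, -0.5, 0.0]
gripper_width: 64.2
```

```bash
python3 -c "
from h import *
plan([534,-119,200],-73.5,16,0.5)"
```

```text
t 1.1 pos [398.8 221.  217.9] ang -6.9 q [-0.47  0.17 -0.1   2.05  0.01  0.93 -0.7 ] w 64.2 F [ 0.  -0.5  0. ]
max turn,shift 0.073 0.0212
[[0.001, 0.001, 0.073, 0.011, 0.02, 0.001, 0.5], [0.001, 0.001, 0.073, 0.012, 0.019, 0.001, 0.5], [0.001, 0.001, 0.073, 0.014, 0.018, 0.001, 0.5], [0.001, 0.001, 0.073, 0.015, 0.017, 0.001, 0.5], [0.001, 0.001, 0.073, 0.016, 0.016, 0.001, 0.5], [0.001, 0.001, 0.073, 0.017, 0.015, 0.001, 0.5], [0.001, 0.001, 0.073, 0.018, 0.014, 0.001, 0.5], [0.001, 0.001, 0.073, 0.019, 0.012, 0.001, 0.5], [0.001, 0.001, 0.073, 0.02, 0.011, 0.001, 0.5], [0.001, 0.001, 0.073, 0.021, 0.009, 0.001, 0.5], [0.001, 0.001, 0.073, 0.022, 0.008, 0.001, 0.5], [0.001, 0.001, 0.073, 0.022, 0.006, 0.001, 0.5], [0.001, 0.001, 0.073, 0.022, 0.005, 0.001, 0.5], [0.001, 0.001, 0.073, 0.023, 0.003, 0.001, 0.5], [0.001, 0.001, 0.073, 0.023, 0.001, 0.001, 0.5], [0.001, 0.001, 0.073, 0.023, -0.0, 0.001, 0.5]]
```

>>> move_arm --pt "0.001 0.001 0.073 0.011 0.02 0.001 0.5" --pt "0.001 0.001 0.073 0.012 0.019 0.001 0.5" --pt "0.001 0.001 0.073 0.014 0.018 0.001 0.5" --pt "0.001 0.001 0.073 0.015 0.017 0.001 0.5" --pt "0.001 0.001 0.073 0.016 0.016 0.001 0.5" --pt "0.001 0.001 0.073 0.017 0.015 0.001 0.5" --pt "0.001 0.001 0.073 0.018 0.014 0.001 0.5" --pt "0.001 0.001 0.073 0.019 0.012 0.001 0.5" --pt "0.001 0.001 0.073 0.02 0.011 0.001 0.5" --pt "0.001 0.001 0.073 0.021 0.009 0.001 0.5" --pt "0.001 0.001 0.073 0.022 0.008 0.001 0.5" --pt "0.001 0.001 0.073 0.022 0.006 0.001 0.5" --pt "0.001 0.001 0.073 0.022 0.005 0.001 0.5" --pt "0.001 0.001 0.073 0.023 0.003 0.001 0.5" --pt "0.001 0.001 0.073 0.023 0.001 0.001 0.5" --pt "0.001 0.001 0.073 0.023 0 0.001 0.5" --pt "0 0 0 0 0 0 0.5"

```text
time_s: 2.52
eef_pos: [519.6, -150.0, 196.4]
tool_rot: [0.777, -0.63, 0.003, 0.001]
ft_force: [-0.0, -0.9, 1.5]
gripper_width: 63.7
```

```bash
python3 -c "
from h import *
plan([536,-118,105],-73.5,6,0.5)"
```

```text
t 2.52 pos [ 519.6 -150.   196.4] ang -78.1 q [-0.04  0.35  0.33  1.9  -0.13  0.91 -1.01] w 63.7 F [-0.  -0.9  1.5]
max turn,shift 0.013 0.0152
[[-0.0, -0.001, -0.013, -0.005, -0.004, 0.015, 0.5], [-0.0, -0.001, -0.013, -0.005, -0.004, 0.015, 0.5], [-0.0, -0.001, -0.013, -0.005, -0.004, 0.015, 0.5], [-0.0, -0.001, -0.013, -0.005, -0.004, 0.015, 0.5], [-0.0, -0.001, -0.013, -0.004, -0.004, 0.015, 0.5], [-0.0, -0.001, -0.013, -0.004, -0.004, 0.015, 0.5]]
```

>>> move_arm --pt "0 -0.001 -0.013 -0.005 -0.004 0.015 0.5" --pt "0 -0.001 -0.013 -0.005 -0.004 0.015 0.5" --pt "0 -0.001 -0.013 -0.005 -0.004 0.015 0.5" --pt "0 -0.001 -0.013 -0.005 -0.004 0.015 0.5" --pt "0 -0.001 -0.013 -0.004 -0.004 0.015 0.5" --pt "0 -0.001 -0.013 -0.004 -0.004 0.01 0.5" --pt "0 0 0 0 0 0 0.5" --pt "0 0 0 0 0 0 0.5"

```text
time_s: 3.18
eef_pos: [535.5, -116.3, 106.4]
tool_rot: [0.802, -0.597, -0.001, -0.0]
ft_force: [0.5, 0.2, 0.5]
gripper_width: 64.4
```

```bash
python3 -c "
from h import *
snap('scene','s1.png',(190,90,300,210),5)
plan([536,-118,105],-73.5,2,0.5)"
```

```text
t 3.23 pos [ 535.5 -116.2  106.5] ang -73.4 q [-0.04  0.49  0.26  1.94 -0.18  0.74 -0.96] w 64.2 F [-0.3  0.4  0.1]
max turn,shift 0.001 0.0009
[[0.001, 0.001, 0.001, 0.001, 0.0, 0.001, 0.5], [0.001, 0.001, 0.001, 0.001, 0.0, 0.001, 0.5]]
```

View pics/s1.png

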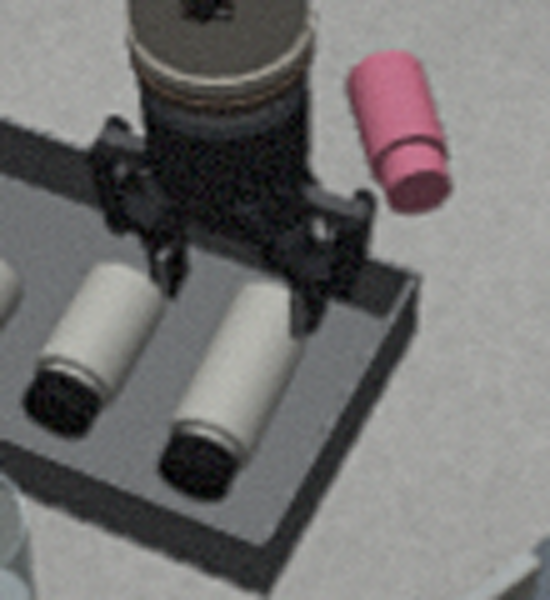

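The scene crop shows the fingers straddling the long bottle's line (tips near crop (172,290) and (305,330), bottle between), with a clear gap to the mid bottle. I'll go down now.

>>> move_arm --pt "0 0 0 0.001 0 0.014 0.5" --pt "0 0 0 0 0 0.014 0.5" --pt "0 0 0 0 0 0.014 0.5" --pt "0 0 0 0 0 0.014 0.5" --pt "0 0 0 0 0 0.008 0.5" --pt "0 0 0 0 0 0.004 0.5" --pt "0 0 0 0 0 0 0.5"

```text
time_s: 3.82
eef_pos: [540.8, -120.0, 43.4]
tool_rot: [0.801, -0.598, 0.004, -0.003]
ft_force: [0.5, 0.1, 0.6]
gripper_width: 64.0
```

>>> move_arm --pt "-0.003 0.004 0 -0.001 0.002 0.005 0.5" --pt "-0.003 0.004 0 -0.001 0.002 0.004 0.5" --pt "0 0 0 0 0 0 0.5" --pt "0 0 0 0 0 0 -0.2" --pt "0 0 0 0 0 0 -0.2" --pt "0 0 0 0 0 0 -0.2" --pt "0 0 0 0 0 0 -0.2" --pt "0 0 0 0 0 0 -0.2" --pt "0 0 0 0 0 0 -0.2" --squeeze 40

```text
time_s: 4.57
eef_pos: [537.4, -119.5, 36.3]
tool_rot: [0.801, -0.598, 0.007, 0.002]
ft_force: [0.2, 0.4, -0.9]
gripper_width: 46.8
```

```bash
python3 -c "
from h import *
plan([536,-118,180],-73.5,8,-0.2)"
```

```text
t 4.57 pos [ 537.4 -119.5   36.3] ang -73.5 q [-0.02  0.6   0.23  1.96 -0.22  0.59 -0.93] w 46.8 F [ 0.2  0.4 -0.9]
max turn,shift 0.002 0.018
[[-0.001, -0.002, -0.0, 0.0, 0.0, -0.018, -0.2], [-0.001, -0.002, -0.0, -0.0, 0.0, -0.018, -0.2], [-0.001, -0.002, -0.0, -0.0, 0.0, -0.018, -0.2], [-0.001, -0.002, -0.0, -0.0, 0.0, -0.018, -0.2], [-0.001, -0.002, -0.0, -0.0, 0.0, -0.018, -0.2], [-0.001, -0.002, -0.0, -0.0, 0.0, -0.018, -0.2], [-0.001, -0.002, -0.0, -0.0, 0.0, -0.018, -0.2], [-0.001, -0.002, -0.0, -0.0, 0.0, -0.018, -0.2]]
```

>>> move_arm --pt "0 0 0 0 0 0 -0.6" --pt "0 0 0 0 0 -0.01 -0.6" --pt "-0.001 -0.002 0 0 0 -0.018 -0.6" --pt "-0.001 -0.002 0 0 0 -0.018 -0.6" --pt "-0.001 -0.002 0 0 0 -0.018 -0.6" --pt "-0.001 -0.002 0 0 0 -0.018 -0.6" --pt "-0.001 -0.002 0 0 0 -0.018 -0.6" --pt "-0.001 -0.002 0 0 0 -0.018 -0.6" --pt "-0.001 -0.002 0 0 0 -0.018 -0.6" --pt "0 0 0 0 0 -0.01 -0.6" --pt "0 0 0 0 0 0 -0.6"

```text
time_s: 5.48
eef_pos: [533.4, -118.9, 191.8]
tool_rot: [0.801, -0.599, -0.003, 0.002]
ft_force: [1.2, 0.1, -2.3]
gripper_width: 46.9
```

```bash
python3 -c "
from h import *
plan([628,185,180],-12.9,16,-0.6)"
```

```text
t 5.48 pos [ 533.4 -118.9  191.8] ang -73.6 q [-0.08  0.37  0.3   1.88 -0.13  0.92 -1.  ] w 46.9 F [ 1.2  0.1 -2.3]
max turn,shift 0.066 0.019
[[0.0, 0.0, -0.066, -0.017, -0.011, 0.001, -0.6], [0.0, 0.0, -0.066, -0.016, -0.012, 0.001, -0.6], [0.0, 0.0, -0.066, -0.015, -0.013, 0.001, -0.6], [0.0, 0.0, -0.066, -0.014, -0.014, 0.001, -0.6], [0.0, 0.0, -0.066, -0.013, -0.015, 0.001, -0.6], [0.0, 0.0, -0.066, -0.012, -0.016, 0.001, -0.6], [0.0, 0.0, -0.066, -0.011, -0.017, 0.001, -0.6], [0.0, 0.0, -0.066, -0.01, -0.017, 0.001, -0.6], [0.0, 0.0, -0.066, -0.009, -0.018, 0.001, -0.6], [0.0, 0.0, -0.066, -0.008, -0.018, 0.001, -0.6], [0.0, 0.0, -0.066, -0.006, -0.019, 0.001, -0.6], [0.0, 0.0, -0.066, -0.005, -0.019, 0.001, -0.6], [0.0, 0.0, -0.066, -0.004, -0.02, 0.001, -0.6], [0.0, 0.0, -0.066, -0.002, -0.02, 0.001, -0.6], [0.0, 0.0, -0.066, -0.001, -0.02, 0.001, -0.6], [0.0, 0.0, -0.066, 0.0, -0.02, 0.001, -0.6]]
```

>>> move_arm --pt "0 0 -0.066 -0.017 -0.011 0 -0.6" --pt "0 0 -0.066 -0.016 -0.012 0 -0.6" --pt "0 0 -0.066 -0.015 -0.013 0 -0.6" --pt "0 0 -0.066 -0.014 -0.014 0 -0.6" --pt "0 0 -0.066 -0.013 -0.015 0 -0.6" --pt "0 0 -0.066 -0.012 -0.016 0 -0.6" --pt "0 0 -0.066 -0.011 -0.017 0 -0.6" --pt "0 0 -0.066 -0.01 -0.017 0 -0.6" --pt "0 0 -0.066 -0.009 -0.018 0 -0.6" --pt "0 0 -0.066 -0.008 -0.018 0 -0.6" --pt "0 0 -0.066 -0.006 -0.019 0 -0.6" --pt "0 0 -0.066 -0.005 -0.019 0 -0.6" --pt "0 0 -0.066 -0.004 -0.02 0 -0.6" --pt "0 0 -0.05 -0.002 -0.015 0 -0.6" --pt "0 0 -0.02 -0.001 -0.006 0 -0.6" --pt "0 0 0 0 0 0 -0.6" --pt "0 0 0 0 0 0 -0.6"

```text
time_s: 6.9
eef_pos: [595.9, 184.4, 170.4]
tool_rot: [0.991, -0.133, -0.019, 0.001]
ft_force: [0.0, -1.3, -2.6]
gripper_width: 46.8
```

```bash
python3 -c "
from h import *
plan([628,185,125],-12.9,6,-0.6)"
```

```text
t 6.9 pos [595.9 184.4 170.4] ang -15.3 q [-0.33  0.52 -0.01  1.67 -0.01  0.98 -0.59] w 46.8 F [ 0.  -1.3 -2.6]
max turn,shift 0.007 0.0076
[[0.001, 0.006, -0.007, 0.005, -0.002, 0.007, -0.6], [0.001, 0.006, -0.007, 0.005, -0.002, 0.007, -0.6], [0.001, 0.006, -0.007, 0.005, -0.001, 0.007, -0.6], [0.001, 0.006, -0.007, 0.005, -0.001, 0.007, -0.6], [0.001, 0.006, -0.007, 0.005, -0.001, 0.007, -0.6], [0.001, 0.006, -0.007, 0.005, -0.001, 0.008, -0.6]]
```

>>> move_arm --pt "0.001 0.006 -0.007 0.005 -0.002 0.007 -0.6" --pt "0.001 0.006 -0.007 0.005 -0.002 0.007 -0.6" --pt "0.001 0.006 -0.007 0.005 -0.001 0.007 -0.6" --pt "0.001 0.006 -0.007 0.005 -0.001 0.007 -0.6" --pt "0.001 0.006 -0.007 0.005 -0.001 0.007 -0.6" --pt "0.001 0.006 -0.007 0.005 -0.001 0.006 -0.6" --pt "0 0 0 0 0 0 -0.6" --pt "0 0 0 0 0 0 -0.6"

```text
time_s: 7.57
eef_pos: [628.6, 176.9, 121.6]
tool_rot: [0.993, -0.115, -0.0, 0.003]
ft_force: [-0.4, 0.2, -2.4]
gripper_width: 46.5
```

```bash
python3 -c "
from h import *
snap('scene','s2.png',(255,170,405,315),4)
plan([628,185,102],-12.9,6,-0.6)"
```

```text
t 7.62 pos [628.4 176.7 121.6] ang -13.2 q [-0.32  0.61 -0.    1.65  0.01  0.89 -0.55] w 46.6 F [-0.4 -0.1 -2.9]
max turn,shift 0.001 0.0033
[[0.001, 0.0, -0.001, -0.0, -0.001, 0.003, -0.6], [0.001, 0.0, -0.001, -0.0, -0.001, 0.003, -0.6], [0.001, 0.0, -0.001, -0.0, -0.001, 0.003, -0.6], [0.001, 0.0, -0.001, -0.0, -0.001, 0.003, -0.6], [0.001, 0.0, -0.001, -0.0, -0.001, 0.003, -0.6], [0.001, 0.0, -0.001, -0.0, -0.001, 0.003, -0.6]]
```

View pics/s2.png

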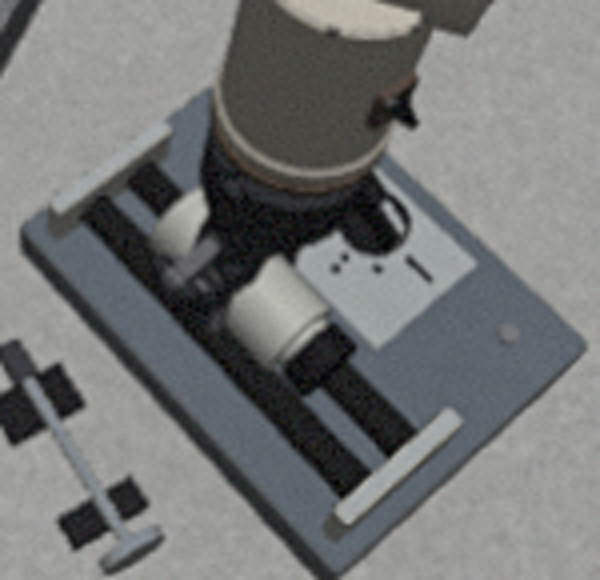

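The scene crop shows the bottle held above and along the rollers, cap (320,355) towards +y and clear of the cheeks. I'll set it down slowly.

>>> move_arm --pt "0.001 0 0 -0.001 -0.002 0.005 -0.6" --pt "0.001 0 0 -0.001 -0.002 0.005 -0.6" --pt "0 0 0 0 -0.001 0.003 -0.6" --pt "0 0 0 0 0 0.002 -0.6" --pt "0 0 0 0 0 0.001 -0.6" --pt "0 0 0 0 0 0 -0.6"

```text
time_s: 8.12
eef_pos: [627.5, 183.7, 105.2]
tool_rot: [0.993, -0.114, 0.0, 0.001]
ft_force: [-0.6, -0.3, -2.5]
gripper_width: 46.6
```

>>> move_arm --pt "0 0 0 0 0 0.002 -0.6" --pt "0 0 0 0 0 0.002 -0.6" --pt "0 0 0 0 0 0.001 -0.6" --pt "0 0 0 0 0 0 -0.6"

```text
time_s: 8.45
eef_pos: [627.9, 184.1, 101.1]
tool_rot: [0.993, -0.114, 0.001, 0.001]
ft_force: [-0.0, 0.6, -2.2]
gripper_width: 46.3
```

>>> move_arm --pt "0 0 0 0 0 0.001 -0.6" --pt "0 0 0 0 0 0.001 -0.6" --pt "0 0 0 0 0 0 -0.6"

```text
time_s: 8.7
eef_pos: [628.0, 184.1, 101.3]
tool_rot: [0.993, -0.114, 0.001, 0.001]
ft_force: [0.4, 0.2, -1.9]
gripper_width: 46.9
```

>>> move_arm --pt "0 0 0 0 0 0.003 -0.6" --pt "0 0 0 0 0 0.003 -0.6" --pt "0 0 0 0 0 0 -0.6"

```text
time_s: 8.95
eef_pos: [628.5, 184.3, 102.1]
tool_rot: [0.993, -0.114, 0.002, 0.001]
ft_force: [0.2, 0.8, -3.4]
gripper_width: 46.7
```

>>> move_arm --pt "0 0 0 0 0 0.003 -0.6" --pt "0 0 0 0 0 0.004 -0.6"

```text
time_s: 9.12
eef_pos: [629.4, 184.5, 101.3]
tool_rot: [0.993, -0.114, 0.002, 0.0]
ft_force: [-19.3, -5.2, 43.3]
gripper_width: 46.7
```

>>> move_arm --pt "0 0 0 -0.002 0 0 -0.6" --pt "0 0 0 0 0 0.001 -0.6"

```text
time_s: 9.28
eef_pos: [628.7, 185.2, 102.4]
tool_rot: [0.993, -0.114, 0.004, -0.001]
ft_force: [1.5, -0.5, -3.6]
gripper_width: 46.7
```

>>> move_arm --pt "0 0 0 -0.002 0 0.001 -0.6" --pt "0 0 0 0 0 0.003 -0.6"

```text
time_s: 9.45
eef_pos: [627.2, 185.7, 100.0]
tool_rot: [0.993, -0.115, 0.004, -0.001]
ft_force: [-16.8, -3.8, 43.5]
gripper_width: 46.2
```

>>> move_arm --pt "0 0 0 -0.002 0 0 -0.6" --pt "0 0 0 0 0 0.002 -0.6"

```text
time_s: 9.62
eef_pos: [627.2, 186.2, 100.1]
tool_rot: [0.993, -0.115, 0.006, -0.001]
ft_force: [-10.6, -3.3, 25.6]
gripper_width: 46.6
```

Resting within about 1 mm of the valley at the expected height, so I'll open partly and let it settle.

>>> move_arm --pt "0 0 0 -0.002 0 0 -0.6" --pt "0 0 0 0 0 0 0.1" --pt "0 0 0 0 0 0 0.25" --pt "0 0 0 0 0 0 0.5" --pt "0 0 0 0 0 0 0.5" --pt "0 0 0 0 0 0 0.5" --pt "0 0 0 0 0 0 0.5"

```text
time_s: 10.2
eef_pos: [625.7, 186.6, 97.1]
tool_rot: [0.993, -0.115, 0.006, -0.001]
ft_force: [-0.2, -0.0, 0.1]
gripper_width: 63.9
```

```bash
python3 -c "
from h import *
plan([627,184,180],-12.9,6,0.5)"
```

```text
t 10.2 pos [625.7 186.6  97.1] ang -13.2 q [-0.33  0.63 -0.01  1.67  0.01  0.82 -0.57] w 63.9 F [-0.2 -0.   0.1]
max turn,shift 0.002 0.0138
[[-0.001, -0.002, -0.001, 0.0, 0.0, -0.014, 0.5], [-0.001, -0.002, -0.001, 0.0, 0.0, -0.014, 0.5], [-0.001, -0.002, -0.001, 0.0, 0.0, -0.014, 0.5], [-0.001, -0.002, -0.001, 0.0, 0.0, -0.014, 0.5], [-0.001, -0.002, -0.001, 0.0, 0.0, -0.014, 0.5], [-0.001, -0.002, -0.001, 0.0, 0.0, -0.014, 0.5]]
```

>>> move_arm --pt "-0.001 -0.002 -0.001 0 0 -0.008 0.5" --pt "-0.001 -0.002 -0.001 0 0 -0.014 0.5" --pt "-0.001 -0.002 -0.001 0 0 -0.014 0.5" --pt "-0.001 -0.002 -0.001 0 0 -0.014 0.5" --pt "-0.001 -0.002 -0.001 0 0 -0.014 0.5" --pt "-0.001 -0.002 -0.001 0 0 -0.014 0.5" --pt "0 0 0 0 0 0 0.2"

```text
time_s: 10.78
eef_pos: [623.8, 186.6, 179.0]
tool_rot: [0.994, -0.112, -0.003, 0.002]
ft_force: [-0.4, 1.2, 0.6]
gripper_width: 53.3
```

```bash
python3 -c "
from h import *
plan([521,208.5,165],-12.9,8,0.2)"
```

```text
t 10.78 pos [623.8 186.6 179. ] ang -12.8 q [-0.33  0.54 -0.01  1.62  0.01  0.99 -0.56] w 53.3 F [-0.4  1.2  0.6]
max turn,shift 0.001 0.0128
[[0.001, 0.001, 0.0, -0.013, 0.0, 0.002, 0.2], [0.001, 0.001, 0.0, -0.013, 0.0, 0.002, 0.2], [0.001, 0.001, 0.0, -0.013, 0.0, 0.002, 0.2], [0.001, 0.001, 0.0, -0.013, 0.0, 0.002, 0.2], [0.001, 0.001, 0.0, -0.013, 0.0, 0.002, 0.2], [0.001, 0.001, 0.0, -0.013, 0.0, 0.002, 0.2], [0.001, 0.001, 0.0, -0.013, 0.0, 0.002, 0.2], [0.001, 0.001, 0.0, -0.013, 0.0, 0.002, 0.2]]
```

>>> move_arm --pt "0.001 0.001 0 -0.013 0 0 0.2" --pt "0.001 0.001 0 -0.013 0 0 0.2" --pt "0.001 0.001 0 -0.013 0 0 0.2" --pt "0.001 0.001 0 -0.013 0 0.002 0.2" --pt "0.001 0.001 0 -0.013 0 0.002 0.2" --pt "0.001 0.001 0 -0.013 0 0.002 0.2" --pt "0.001 0.001 0 -0.013 0 0.002 0.2" --pt "0 0 0 -0.01 0 0.002 0.2" --pt "0 0 0 0 0 0 0.2" --pt "0 0 0 0 0 0 0.2"

```text
time_s: 11.62
eef_pos: [521.3, 209.0, 168.0]
tool_rot: [0.994, -0.112, 0.003, -0.001]
ft_force: [0.8, 0.0, -0.4]
gripper_width: 51.5
```

```bash
python3 -c "
from h import *
im=snap('scene','s3.png',(255,170,405,315),4)
plan([521,208.5,110],-12.9,4,0.2)
print('cradle',proj('scene',[[628,185,92],[628,185,116]]),proj('scene',[[521,208.5,76],[521,208.5,53]]))"
```

```text
t 11.67 pos [521.3 209.  167.9] ang -12.9 q [-0.41  0.4  -0.03  1.87  0.01  0.87 -0.67] w 51.1 F [-0.8 -0.2 -0.6]
max turn,shift 0.001 0.0145
[[-0.001, -0.001, 0.0, -0.0, 0.0, 0.014, 0.2], [-0.001, -0.001, 0.0, -0.0, 0.0, 0.014, 0.2], [-0.001, -0.001, 0.0, -0.0, 0.0, 0.014, 0.2], [-0.001, -0.001, 0.0, -0.0, 0.0, 0.014, 0.2]]
cradle [[316.56008177 245.70899344]
 [318.10668161 241.31454405]] [[349.2053437  220.4135891 ]
 [347.17448241 224.75935431]]
```

View pics/s3.png

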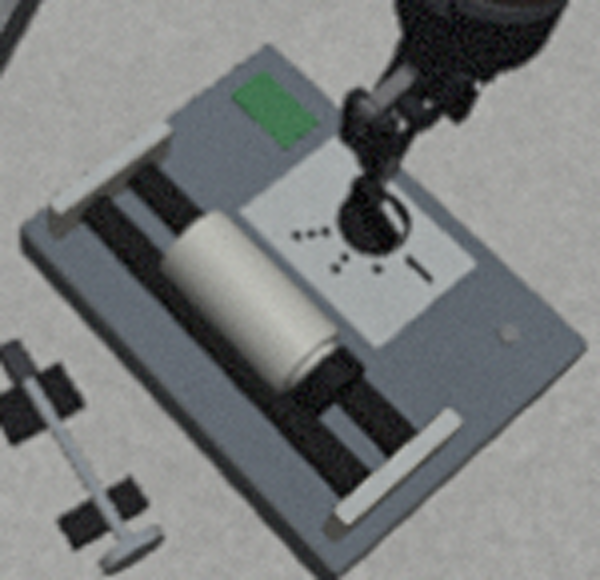

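The crop shows the bottle lying along the rollers, body centre at about (250,305) and cap at about (335,375). The knob is still at the bar and the gripper is above it, so I'll go down to the knob.

>>> move_arm --pt "-0.001 -0.001 0 0 0 0.015 0.2" --pt "-0.001 -0.001 0 0 0 0.015 0.2" --pt "0 0 0 0 0 0.015 0.2" --pt "0 0 0 0 0 0.015 0.2" --pt "0 0 0 0 0 0.01 0.2" --pt "0 0 0 0 0 0.005 0.2" --pt "0 0 0 0 0 0 0.2" --pt "0 0 0 0 0 0 0.2"

```text
time_s: 12.33
eef_pos: [530.7, 207.9, 91.9]
tool_rot: [0.993, -0.115, 0.006, -0.002]
ft_force: [0.4, -0.2, 0.6]
gripper_width: 51.5
```

```bash
python3 -c "
from h import *
plan([521,208.5,78],-12.9,2,0.2)"
```

```text
t 12.33 pos [530.7 207.9  91.9] ang -13.2 q [-0.4   0.52 -0.02  1.89  0.02  0.71 -0.67] w 51.5 F [ 0.4 -0.2  0.6]
max turn,shift 0.006 0.0069
[[-0.002, -0.006, -0.002, -0.005, 0.001, 0.007, 0.2], [-0.002, -0.006, -0.002, -0.005, 0.001, 0.007, 0.2]]
```

>>> move_arm --pt "-0.002 -0.006 -0.002 -0.005 0.001 0.004 0.2" --pt "-0.002 -0.006 -0.002 -0.005 0.001 0.005 0.2" --pt "0 0 0 0 0 0.003 0.2" --pt "0 0 0 0 0 0 0.2"

```text
time_s: 12.67
eef_pos: [521.3, 208.8, 80.9]
tool_rot: [0.994, -0.113, 0.001, -0.001]
ft_force: [-0.3, -0.1, 0.3]
gripper_width: 51.1
```

>>> move_arm --pt "0 0 0 0 0 0.002 0.2" --pt "0 0 0 0 0 0.002 0.2" --pt "0 0 0 0 0 0 -0.3" --pt "0 0 0 0 0 0 -0.6" --pt "0 0 0 0 0 0 -0.9" --pt "0 0 0 0 0 0 -0.9" --pt "0 0 0 0 0 0 -0.9" --pt "0 0 0 0 0 0 -0.9" --pt "0 0 0 0 0 0 -0.9" --squeeze 40

```text
time_s: 13.42
eef_pos: [519.6, 209.0, 77.0]
tool_rot: [0.994, -0.113, -0.001, -0.001]
ft_force: [0.1, -0.0, 0.8]
gripper_width: 13.1
```

>>> move_arm --pt "0 0 0.04 0 0 0 -0.9" --pt "0 0 0.07 0 0 0 -0.9" --pt "0 0 0.07 0 0 0 -0.9" --pt "0 0 0.07 0 0 0 -0.9" --pt "0 0 0.07 0 0 0 -0.9" --pt "0 0 0.07 0 0 0 -0.9" --pt "0 0 0.07 0 0 0 -0.9" --pt "0 0 0.07 0 0 0 -0.9" --pt "0 0 0.07 0 0 0 -0.9" --pt "0 0 0.07 0 0 0 -0.9" --pt "0 0 0.07 0 0 0 -0.9" --pt "0 0 0.07 0 0 0 -0.9"

```text
time_s: 14.42
eef_pos: [519.5, 209.1, 77.0]
tool_rot: [0.86, -0.51, -0.001, -0.001]
ft_force: [-1.2, -1.1, -0.0]
gripper_width: 13.0
```

```bash
python3 -c "
from h import *
plan([520.5,208.8,77],-93.1,10,-0.9)"
```

```text
t 14.42 pos [519.5 209.1  77. ] ang -61.3 q [-0.57  0.55  0.18  1.92 -0.15  0.69 -1.37] w 13.0 F [-1.2 -1.1 -0. ]
max turn,shift 0.055 0.0001
[[0.0, 0.0, 0.055, 0.0, -0.0, 0.0, -0.9], [0.0, 0.0, 0.055, 0.0, -0.0, 0.0, -0.9], [0.0, 0.0, 0.055, 0.0, -0.0, 0.0, -0.9], [0.0, 0.0, 0.055, 0.0, -0.0, 0.0, -0.9], [0.0, 0.0, 0.055, 0.0, -0.0, 0.0, -0.9], [0.0, 0.0, 0.055, 0.0, -0.0, 0.0, -0.9], [0.0, 0.0, 0.055, 0.0, -0.0, 0.0, -0.9], [0.0, 0.0, 0.055, 0.0, -0.0, 0.0, -0.9], [0.0, 0.0, 0.055, 0.0, -0.0, 0.0, -0.9], [0.0, 0.0, 0.055, 0.0, -0.0, 0.0, -0.9]]
```

>>> move_arm --pt "0 0 0.06 0 0 0 -0.9" --pt "0 0 0.06 0 0 0 -0.9" --pt "0 0 0.06 0 0 0 -0.9" --pt "0 0 0.06 0 0 0 -0.9" --pt "0 0 0.06 0 0 0 -0.9" --pt "0 0 0.06 0 0 0 -0.9" --pt "0 0 0.06 0 0 0 -0.9" --pt "0 0 0.06 0 0 0 -0.9" --pt "0 0 0.03 0 0 0 -0.9" --pt "0 0 0 0 0 0 -0.9" --pt "0 0 0 0 0 0 -0.9"

```text
time_s: 15.33
eef_pos: [519.5, 209.2, 77.0]
tool_rot: [-0.694, 0.72, 0.001, 0.0]
ft_force: [-0.7, -0.8, 0.6]
gripper_width: 13.1
```

```bash
python3 -c "
from h import *
plan([520.5,208.8,77],-93.1,2,-0.9)"
```

```text
t 15.33 pos [519.5 209.2  77. ] ang -92.0 q [-0.68  0.56  0.32  1.92 -0.26  0.7  -1.81] w 13.1 F [-0.7 -0.8  0.6]
max turn,shift 0.009 0.0005
[[0.0, 0.001, 0.009, 0.0, -0.001, -0.0, -0.9], [0.0, 0.001, 0.009, 0.0, -0.001, -0.0, -0.9]]
```

>>> move_arm --pt "0 0 0.01 0 0 0 -0.9" --pt "0 0 0 0 0 0 -0.4" --pt "0 0 0 0 0 0 0" --pt "0 0 0 0 0 0 0" --pt "0 0 0 0 0 0 0" --pt "0 0 0 0 0 -0.006 0" --pt "0 0 0 0 0 -0.014 0" --pt "0 0 0 0 0 -0.018 0" --pt "0 0 0 0 0 -0.02 0" --pt "0 0 0 0 0 -0.02 0" --pt "0 0 0 0 0 -0.02 0" --pt "0 0 0 0 0 -0.02 0" --pt "0 0 0 0 0 0 0"

```text
time_s: 16.42
eef_pos: [519.7, 208.4, 201.9]
tool_rot: [-0.691, 0.722, 0.001, -0.0]
ft_force: [0.2, 0.4, 0.4]
gripper_width: 42.6
```

```bash
python3 -c "
from h import *
plan([400,250,240],-60,8,0)"
```

```text
t 16.42 pos [519.7 208.4 201.9] ang -92.5 q [-0.74  0.38  0.39  1.85 -0.17  0.95 -1.89] w 42.6 F [0.2 0.4 0.4]
max turn,shift 0.071 0.015
[[0.0, 0.0, -0.071, -0.005, 0.015, -0.005, 0], [0.0, 0.0, -0.071, -0.006, 0.015, -0.005, 0], [0.0, 0.0, -0.071, -0.007, 0.014, -0.005, 0], [0.0, 0.0, -0.071, -0.008, 0.014, -0.005, 0], [0.0, 0.0, -0.071, -0.009, 0.013, -0.005, 0], [0.0, 0.0, -0.071, -0.01, 0.013, -0.005, 0], [0.0, 0.0, -0.071, -0.01, 0.012, -0.005, 0], [0.0, 0.0, -0.071, -0.011, 0.011, -0.005, 0]]
```

>>> move_arm --pt "0 0 -0.071 -0.005 0.015 -0.005 0" --pt "0 0 -0.071 -0.006 0.015 -0.005 0" --pt "0 0 -0.071 -0.007 0.014 -0.005 0" --pt "0 0 -0.071 -0.008 0.014 -0.005 0" --pt "0 0 -0.071 -0.009 0.013 -0.005 0" --pt "0 0 -0.071 -0.01 0.013 -0.005 0" --pt "0 0 -0.071 -0.01 0.012 -0.005 0" --pt "0 0 -0.071 -0.011 0.011 -0.005 0" --pt "0 0 0 0 0 0 0" --pt "0 0 0 0 0 0 0" --pt "0 0 0 0 0 0 0"

```text
time_s: 17.33
eef_pos: [396.0, 250.9, 246.2]
tool_rot: [0.872, -0.489, 0.001, -0.003]
ft_force: [0.2, 0.5, -0.1]
gripper_width: 42.6
```

```bash
python3 -c "
from h import *
im=snap('scene','s4.png',(140,100,400,310),3)
a=cv2.resize(im[190:260,310:390,::-1],None,fx=5,fy=5,interpolation=cv2.INTER_CUBIC)
b=cv2.imread('pics/s4.png'); b=cv2.resize(b,(400,323)); o=np.zeros((350,800,3),np.uint8);o[:323,:400]=b;o[:350,400:]=a;cv2.imwrite('pics/s4b.png',o)"
```

```text
(no output)
```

View pics/s4b.png

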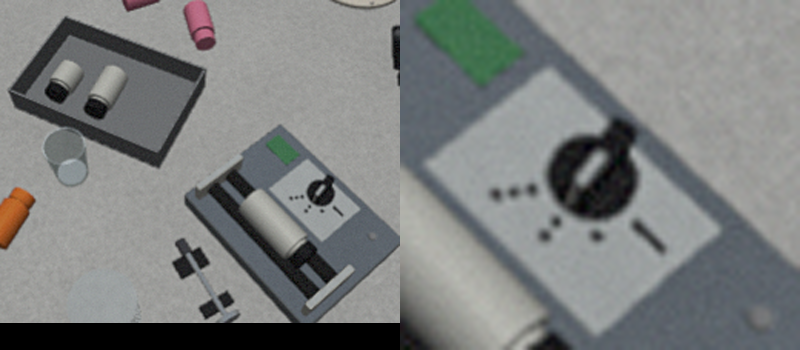

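The two shorter bottles are in the bin and the beaker and spindle are undisturbed. The long bottle is on the rollers, and the knob's white pointer (605,160)→(572,200) aims at the two dots at about (548,230). Before handing in I'll check the angle and the bottle numerically.

```bash
python3 - <<'E'
from h import *
f=lambda u,v:[310+(u-400)/5,190+v/5]
k=ray("scene",[f(605,160),f(572,200)],76); d=k[1]-k[0]; print("pointer dir deg",np.degrees(np.arctan2(d[1],d[0])),"expect about -3 (machine y 77.1 minus 80.2)")
dots=ray("scene",[f(557,222),f(545,237)],46)[:,:2]-[520.5,208.8]; print("dots dir",np.degrees(np.arctan2(dots[:,1],dots[:,0])))
im=read_camera("top").astype(np.float32); g=cv2.GaussianBlur(im,(3,3),0)
m=((im.max(2)>120))[160:205,155:222].astype(np.uint8)
n,l,s,c=cv2.connectedComponentsWithStats(m)
for i in range(1,n):
    if s[i,4]>40:
        e=cv2.boxPoints(cv2.minAreaRect((np.argwhere(l==i)[:,::-1]+[155,160]).astype(np.float32)));W=ray("top",e,100);L=[np.linalg.norm(W[j+1]-W[j]) for j in(0,1)];j=int(np.argmax(L));q=W[j+1]-W[j]
        print(s[i,4],W.mean(0).round(1),np.round(L),np.degrees(np.arctan2(q[1],q[0])).round(1))
E
```

```text
pointer dir deg -3.231861237521185 expect about -3 (machine y 77.1 minus 80.2)
dots dir [2.85102951 1.40338537]
248 [670.5 147.1 100. ] [121.  32.] -88.3
424 [627.1 188.1 100. ] [37. 99.] -104.4
201 [571.2 195.1 100. ] [ 26. 108.] -88.4
```

```bash
python3 -c "
from rig import *
print(finish_job())"
```

```text
the job is handed in; nothing more can be done
None
```

I lifted the longest bottle out of the bin, set it down between the rollers, let it go, and turned the selector clockwise to the two-dot mark. The job was handed in at about 17.5 s; no verdict is reported.

Last checks before hand-in:
- **Bottle:** the top view put it at (627, 188) mm, against about (628, 185) mm measured for the cradle point. Its axis was at about 75.6° against 77.1° for the rollers. Its height was not measured after I let go.
- **Knob:** the pointer direction measured −3.2° (about 1.40 rad), against −3.1° expected. My rough pixel picks of the two dots gave +1 to +3°, about 0.08–0.1 rad off that, which is still within the 0.17 rad tolerance.
- **Everything else:** in the last scene picture the two shorter bottles were in the bin. The beaker and spindle looked undisturbed, by eye only. The arm was clear of everything.

While setting down, I pressed the bottle onto the far roller with about 43 N at the wrist for a moment. I then shifted 2–3 mm back towards the valley and released it.

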